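Index the dial of the bushing press to the waiting hub and press its bushing home

TASK

On the dial of the hand press one hub's brass bushing still stands proud. Push the dial round by its upright posts until that hub clicks into place under the punch, then push the press lever's red ball down until you feel the bushing's shoulder bottom on the hub; do not force it, and let the lever come back up. Leave the other things on the bench where they are.

Things in the scene. Friction and masses are not known exactly. Their poses are not given: they have to be found in the camera images.
- bushing_press: dark green cast-iron hand press fixed to the bench: round bed 252 mm across with the index dial, column, overhanging head. Origin on the bench on the dial's axis, z up, x from the axis to the column; angles are counterclockwise from above from this x. Column begins at x 124 mm; head spans x 38 to 178, y -33 to 45, z 122 to 222 mm; the ram's end stands up to z 258 mm
- dial_centre (a point): centre of the dial's aluminium face plate (206 mm across), on its upper face, 52 mm above the bench. On it six grey hubs (49 mm across, tops 78 mm above the bench) stand 70 mm from the axis, every 60 degrees: first the one with the proud bushing, then counterclockwise three whose brass bushings are home and two without a bushing
- drive_post_0 (a point): top centre of the drive post 30 degrees counterclockwise from the hub with the proud bushing. Six upright steel posts, every 60 degrees, stand 95 mm from the axis midway between the hubs; 15 mm thick over their upper 20 mm, tops 105 mm above the bench. Push one sideways with closed fingertips to turn the dial
- under_punch (a point): fixed point on the punch's axis, 70 mm from the dial's axis along the press's x, at the height of the hub tops
- dial (a joint): turn of the dial, rad, positive counterclockwise from above; 0 = proud bushing under the punch. Starts 0.7 to 2.2 rad short (negative), in a click or between two. Clicks every 60 degrees; in between it turns with light drag and stays put. Within about 7 degrees of a click the spring roller pulls it in; pushing out of a click takes 5 to 10 N at a post
- detent (a joint): travel, m, of the spring-loaded brass roller that runs on the dial's notched rim at 60 degrees: 0 = fully down in a notch (clicked in), about 0.007 = riding on the rim between notches
- bushing_top (a point): centre of the upper face of the proud bushing's flange (brass, 33 mm across, 3 mm thick); its 22 mm body is already started in the hub's bore, the shoulder under the flange 7 to 10 mm above the hub. Pressed home it is 3 mm above the hub top, and it stays where it is pressed
- lever_pivot (a point): fixed pivot of the press lever, at x 24, y 33, z 178 mm of the press; its axis runs along the press's x. The ball takes about 3 N to move, about 7 N while the bushing goes in, and comes up firm when the shoulder bottoms. Loads over 60 N damage the press
- lever_ball (a point): centre of the red ball (32 mm across) at the end of the press lever, 165 mm from the pivot; the lever swings in the press's y-z plane, on its -y side. Pushing the ball down with closed fingertips drives the punch down
- press_lever (a joint): lever angle, rad: 0 = up at rest (45 degrees above level, ball 295 mm above the bench), grows as the ball goes down, stop at 1.08; springs back up when let go. Drives the punch down 24 mm per rad. The punch hangs on a set screw, so the angle at which it meets the bushing (0.2 to 0.6) and bottoms it (0.6 to 0.9) differs from time to time
- spares_tray: bystander: blue tray 75x102x22 mm with three loose brass bushings, origin under its centre
- tally_counter: bystander: chromed tally counter, 43x70x28 mm, origin under its centre
- marker_pen: bystander: red pen, 12x144x14 mm, origin under its centre
- hex_key: bystander: black hex key, 33x95x8 mm, origin under its centre
- loupe: bystander: black stand loupe, 39 mm across, 38 mm high, origin under its centre

How it is judged:
By the outcome, as a careful person would: the job done as asked, in the order asked, and still so for the second after the job is handed in, with the robot touching nothing.
It also fails if it takes over 61 s, if anything falls off the work surface, if the arm or the gripper's body presses on something with over 40 N, if the wrist force passes 120 N, or if a joint passes its speed limit or range.

ROBOT

A 6-joint arm with a two-finger parallel gripper is mounted at the origin on a cart in front of the work surface, level with it; the furniture and walls round the work are solid. World frame = base frame: x ahead of the robot, y to its left, z up, the work surface at z = 0. Lengths are in m, angles in degrees, forces in N, time in s.
With the tool pointing down it reaches from about 0.2 to 0.875 m from the base axis. Payload 3.4 kg.
Tool frame: the origin (TCP) lies between the finger pads; the fingertips stand 25 mm ahead of it and the grasp point (between the pads) lies 6 mm ahead of it (robot.tip_extent is the distance from the TCP to the fingertips, in m); z points along the fingers, y is the line along which they close (so a half turn about z gives the same grasp; the last joint's range is limited). The gripper opens to 94 mm and grips with 3 to 60 N. Pads are 16 mm wide; open, the fingers measure 119 mm over their backs; the gripper's body (75 mm by 177 mm) begins 78 mm behind the grasp point.
Start: joints at [-73.453, 15.808, 86.224, -0, 77.962, -6.933], TCP at [0.229, -0.527, 0.23] pointing down, gripper open.
Joint ranges: [-165.64, 165.64], [-43.16, 119.46], [12.63, 154.43], [-67.54, 247.53], [6.08, 155.33], [-154.97, 154.97]. Speed limits (degrees/s): [147.25, 147.25, 180, 180, 180, 180].

INTERFACE

Orientations are given as a 3x3 rotation matrix whose columns are the frame's x, y, z axes.
In Python, from cell import robot gives the robot as it stands. The module is installed in compiled form; this text tells all that it offers.
- The arm moves only by the tool step_arm, never from a script. Its argument "plan" is a list of rows, each an object of numbers: "claw": the opening, from -1 (shut) to 1 (fully open); "tx", "ty", "tz": the shift along the world's x, y, z in mm; "wx", "wy", "wz": the turn, a rotation vector about the world's x, y, z in rad. In form: [{"claw": .., "tx": .., "ty": .., "tz": .., "wx": .., "wy": .., "wz": ..}, ...]. A call has 1 to 12 rows; each row is the pose to reach, as a shift and turn from the pose commanded when the call began; what a row does not reach only later rows make up. A row lasts 1/12 s, in which the tool goes at most 41.7 mm and 7.16 degrees, less where a joint would pass 70% of its speed; a pose out of reach is approached as far as the arm can. A call with a gripper value outside its range is refused whole. The fingers move at their own pace and stop on an object; "squeeze" is the grip in N (left out, the last holds). Time passes only in rows, so rows that repeat a pose let the fingers close. It gives the time, the measured TCP pose, the force, the opening and the grip force at its end, in the units of the state.
- robot.get_state(): the state, without advancing time (a new reading comes with each control period).
- robot.snapshot(name): name is "scene" or "top"; returns a dict with "image" (400x640x3 uint8, blue, green, red), "vfov" (degrees; the focal length in pixels is half the picture's height over the tangent of half this angle, whatever the lens; pixels are square), "cx", "cy" (the principal point, pixels), "distortion" ([k1, k2, p1, p2, k3] as OpenCV has them; the pictures are not rectified), "world_from_camera" (4x4, takes a point from camera to world coordinates). Camera axes: x right, y down, z forward; pixel columns grow to the right and rows downward; lengths in m; the calibration is good to about 2 mm. A picture is of the moment at which its call begins. There is no depth.
- robot.job_done(): hands the job in; it is judged then, once.
The state is a dict: "clock": time; "joints": joint angles; "qd": joint speeds; "effort": joint torques, N m; "tcp_pos": TCP position; "orientation": TCP orientation; "force": force on the tool from outside, world axes, zero at the start; "wrist_torque": the same for the moment, N m; "width": finger opening in m; "grasp_force": force on a finger pad.
Only numpy, scipy, OpenCV 4.12 (cv2) and the standard library are available. Lean on these libraries where they do the work, as an engineer would, in place of code of your own. Each camera call takes 0.05 s, during which the arm holds its last target. There are 200 camera calls.

## Working session

There is one attempt and no reset: what is moved stays moved. The work goes in short steps, Python scripts to look and compute and a tool call to move; the robot and the scene stay as the last step left them, time stands still between calls to the robot, and variables do not carry over. Pictures are saved under pics/ and viewed, at most 10 in all, crops included, and the job is handed in when it is done.

Besides the shell and the picture viewer there is one more tool, called after "Call:" by a JSON object that holds its "fn" and its "kwargs", one argument or row to a line. step_arm: Moves the arm, as the interface text tells. Its arguments: {"type":"object","properties":{"plan":{"type":"array"},"squeeze":{"type":"number"}},"required":["plan"]}

```bash
mkdir -p pics; cat > h.py <<'E'
import numpy as np, cv2, json
from cell import robot
def snap(n,f):
    s=robot.snapshot(n); cv2.imwrite(f'pics/{f}.png',s['image']); return s
def K(s):
    f=200/np.tan(np.radians(s['vfov']/2)); return np.array([[f,0,s['cx']],[0,f,s['cy']],[0,0,1.]])
def ray(s,uv):
    p=cv2.undistortPoints(np.array([[uv]],float),K(s),np.array(s['distortion'],float))[0,0]
    T=np.array(s['world_from_camera']); d=T[:3,:3]@np.array([p[0],p[1],1]); return T[:3,3],d/np.linalg.norm(d)
def atz(s,uv,z):
    o,d=ray(s,uv); return o+d*(z-o[2])/d[2]
def tri(s1,a,s2,b):
    o,d=ray(s1,a);q,e=ray(s2,b)
    A=np.stack([d,-e],1); t=np.linalg.lstsq(A,q-o,rcond=None)[0]
    p,r=o+d*t[0],q+e*t[1]; return (p+r)/2,np.linalg.norm(p-r)
def proj(s,P):
    T=np.linalg.inv(np.array(s['world_from_camera'])); 
    P=np.atleast_2d(P).astype(float)
    return cv2.projectPoints(P,cv2.Rodrigues(T[:3,:3])[0],T[:3,3],K(s),np.array(s['distortion'],float))[0][:,0]
E
python3 - <<'E'
from h import *
for n in('scene','top'):
    s=snap(n,n+'0'); print(n,s['vfov'],s['cx'],s['cy'],np.round(s['world_from_camera'],3).tolist())
print(robot.get_state())
E
```

```text
scene 47.69210664275024 316.86944714135166 199.49914972304273 [[-0.747, -0.346, 0.567, -0.188], [-0.664, 0.415, -0.622, 0.83], [-0.02, -0.841, -0.54, 0.906], [0.0, 0.0, 0.0, 1.0]]
top 47.67129567172123 316.88131318472045 195.57578452440544 [[0.007, -0.988, 0.154, 0.389], [-1.0, -0.004, 0.019, -0.035], [-0.019, -0.154, -0.988, 1.278], [0.0, 0.0, 0.0, 1.0]]
{'clock': 0.1, 'joints': array([-7.34537200e+01,  1.58423181e+01,  8.62848191e+01, -6.78933793e-04,
        7.79631764e+01, -6.93340720e+00]), 'qd': array([ 0.07161168, -0.14448597, -0.17513012,  0.02354943, -0.02502386,
        0.06161925]), 'effort': array([ 3.18687871e-04, -4.05460095e+01, -2.37778276e+01,  7.02374149e-02,
        2.97715073e-02, -3.97666804e-05]), 'tcp_pos': array([ 0.22894912, -0.52695923,  0.22972984]), 'orientation': array([[ 9.17200436e-01,  3.98425838e-01, -4.60014343e-04],
       [ 3.98426063e-01, -9.17199214e-01,  1.50769502e-03],
       [ 1.78779856e-04, -1.56614023e-03, -9.99998758e-01]]), 'force': array([-0.49092476, -1.24441173,  0.07777727]), 'wrist_torque': array([ 0.0034004 ,  0.0293748 , -0.00370676]), 'grasp_force': 0.0, 'width': 0.09379787628879803}
```

View pics/scene0.png

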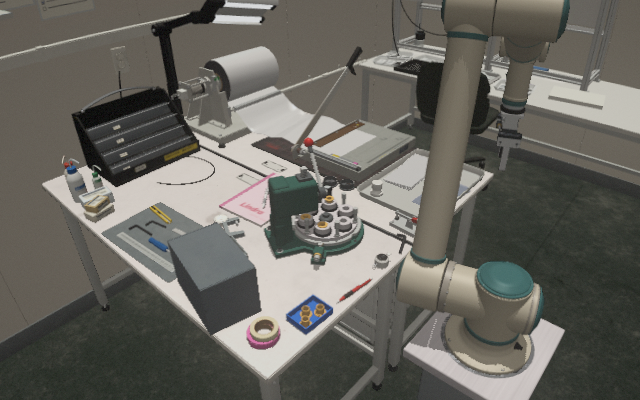

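View pics/top0.png

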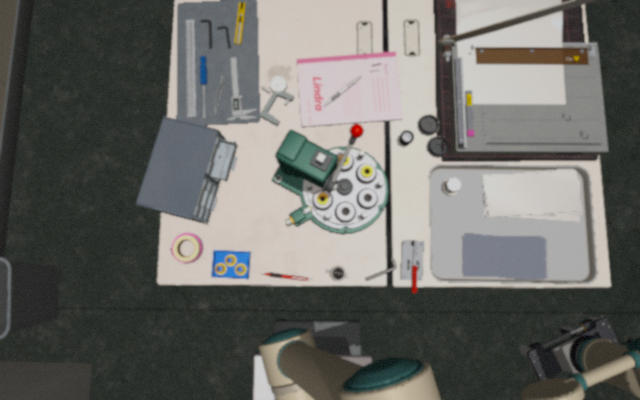

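The scene view shows the press around (310,210) with its ball at (309,142). In the top view the dial is near (345,187), the head near (308,157) and the ball at (357,130). I'll zoom in on both.

```bash
python3 - <<'E'
from h import *
a=cv2.imread('pics/top0.png')[110:245,265:400]; b=cv2.imread('pics/scene0.png')[130:270,255:375]
cv2.imwrite('pics/c1.png',cv2.resize(a,None,fx=4.4,fy=4.4,interpolation=cv2.INTER_CUBIC))
cv2.imwrite('pics/c2.png',cv2.resize(b,None,fx=4.2,fy=4.2,interpolation=cv2.INTER_CUBIC))
E
```

```text
(no output)
```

View pics/c1.png

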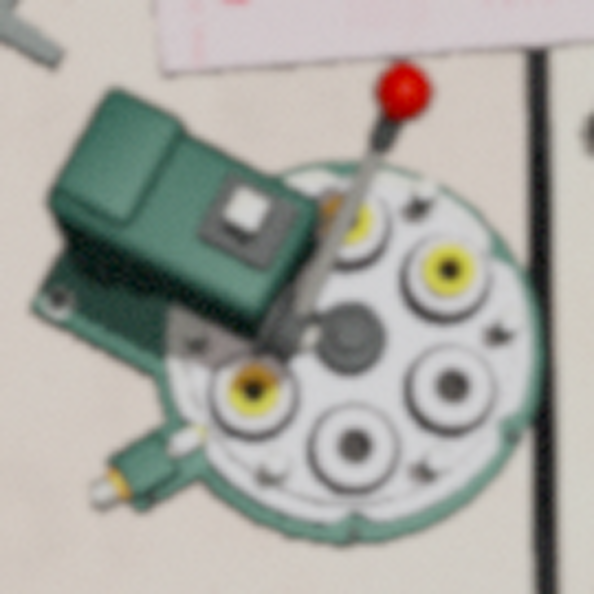

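View pics/c2.png

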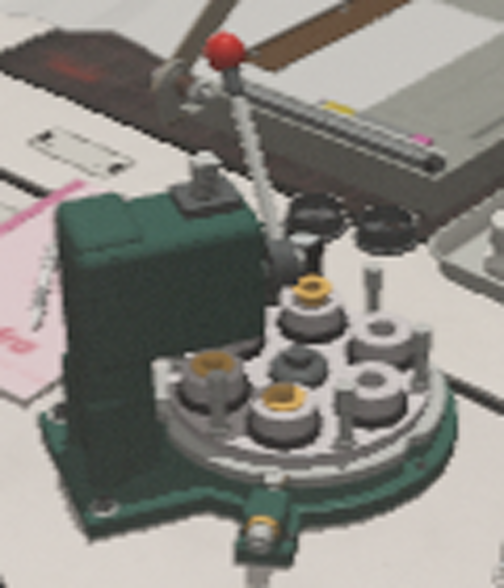

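Scene crop: the ball is at crop (225,52), the tall brass hub at (313,290), the empty bores at (382,328) and (375,380), and the home bushings at (285,397) and (213,365). Top crop: going clockwise from the proud hub at (449,268), the empty bores are at (452,386) and (354,447) and a home bushing is at (254,389). The head and column lie to the upper left, and the ball is at (405,92).

Next I'll triangulate these points and fit the model.

```bash
cat > fit.py <<'E'
from h import *
from scipy.optimize import least_squares
def M(p):  # press frame->world
    c,s=np.cos(p[2]),np.sin(p[2]); return lambda q:np.array([p[0]+c*q[0]-s*q[1],p[1]+s*q[0]+c*q[1],q[2]])
def model(p,k):
    w=M(p); kind,a=k
    if kind=='hub': z=.078 if a in(4,5) else .081 if a else .081+p[4]; t=p[3]+np.pi/3*a; return w([.07*np.cos(t),.07*np.sin(t),z])
    if kind=='post': t=p[3]+np.pi/6+np.pi/3*a; return w([.095*np.cos(t),.095*np.sin(t),.105])
    if kind=='ball': return w([.024,.033-.165*np.cos(np.pi/4-a),.178+.165*np.sin(np.pi/4-a)])
    if kind=='ram': return w([.07,0,.258])
def fit(obs,p0):
    f=lambda p:np.concatenate([(proj(s,model(p,k))[0]-uv) for s,k,uv in obs])
    return least_squares(f,p0,loss='soft_l1'),f
E
python3 - <<'E'
from fit import *
t=robot.snapshot('top'); s=robot.snapshot('scene')
T=lambda u,v:np.array([(u+.5)/4.4-.5+265,(v+.5)/4.4-.5+110])
S=lambda u,v:np.array([(u+.5)/4.2-.5+255,(v+.5)/4.2-.5+130])
to={('hub',0):T(449,268),('hub',5):T(452,386),('hub',4):T(354,447),('hub',3):T(254,389),('ball',0):T(405,92),('ram',0):T(246,205)}
so={('hub',0):S(313,287),('hub',5):S(382,328),('hub',4):S(375,380),('hub',3):S(285,396),('ball',0):S(225,52),('ram',0):S(204,160),
 ('post',5):S(373,270),('post',4):S(422,330),('post',3):S(347,392)}
for k in to: p,e=tri(t,to[k],s,so[k]); print(k,np.round(p*1000,1),round(e*1000,1))
obs=[(t,k,v) for k,v in to.items()]+[(s,k,v) for k,v in so.items()]
r,f=fit(obs,[.45,-.06,1.0,-1.97,.008]); print(r.x,np.degrees(r.x[2:4]))
for o,e in zip(obs,f(r.x).reshape(-1,2)): print(o[1],e.round(1))
np.save('p.npy',r.x)
E
```

```text
('hub', 0) [ 643.5 -144.3   90. ] 1.2
('hub', 5) [ 573.2 -145.9   79.8] 2.7
('hub', 4) [534.6 -87.   79.7] 0.2
('hub', 3) [570.1 -26.   82.1] 1.7
('ball', 0) [ 691.5 -103.3  297.1] 3.1
('ram', 0) [641.1 -22.8 257.6] 0.8
[ 0.60655988 -0.08452148  1.06543911 -2.08000672  0.00914079] [  61.0451641  -119.17560631]
('hub', 0) [-0.2 -0.2]
('hub', 5) [-0.2 -0.4]
('hub', 4) [-0.1 -0.7]
('hub', 3) [-0.5 -0. ]
('ball', 0) [-0.1 -0.2]
('ram', 0) [0.1 0.1]
('hub', 0) [0.1 0. ]
('hub', 5) [0.4 0.4]
('hub', 4) [-0.5  0.2]
('hub', 3) [0.2 0.5]
('ball', 0) [0.7 0.7]
('ram', 0) [ 0.4 -0.1]
('post', 5) [ 0.4 -0.6]
('post', 4) [ 0.5 -0.2]
('post', 3) [ 0.1 -1.3]
```

The fit is good, with errors under 1 px in both views and heights that agree with the text. The dial sits in the click at -120°. I'll make two 60° pushes, taking the post at 150° round to 210° on the free side each time.

```bash
cat > wp.py <<'E'
from fit import *
p=np.load('p.npy'); w=M(p)
def tip(th,g=0,z=113):
    t=np.radians(th); return w([.095*np.cos(t),.095*np.sin(t)+.020+g/1000,z/1000])*1000
E
python3 - <<'E'
from wp import *
st=robot.get_state(); c=st['tcp_pos']*1000
print('yaw x',np.degrees(np.arctan2(st['orientation'][1,0],st['orientation'][0,0])),'target',np.degrees(p[2]))
print('pre shift',(tip(150,10,160)-c).round(1))
b=tip(150,10)
for th in range(150,214,4): print(th,(tip(th)-b).round(1))
for z in(0,.5,.7,.9): print('ball',z,(model(p,('ball',z))*1000).round(1))
E
```

```text
yaw x 23.47903004400813 target 61.045164095910195
pre shift [269.9 408.1 -70. ]
150 [ 8.8 -4.8  0. ]
154 [ 12.4 -10.4   0. ]
158 [ 16.4 -15.7   0. ]
162 [ 20.7 -20.7   0. ]
166 [ 25.4 -25.4   0. ]
170 [ 30.4 -29.7   0. ]
174 [ 35.7 -33.7   0. ]
178 [ 41.3 -37.3   0. ]
182 [ 47.1 -40.5   0. ]
186 [ 53.1 -43.3   0. ]
190 [ 59.3 -45.7   0. ]
194 [ 65.6 -47.6   0. ]
198 [ 72.1 -49.1   0. ]
202 [ 78.6 -50.1   0. ]
206 [ 85.2 -50.7   0. ]
210 [ 91.9 -50.8   0. ]
ball 0 [ 691.4 -104.   294.7]
ball 0.5 [ 727.8 -124.2  224.5]
ball 0.7 [ 733.2 -127.1  192.1]
ball 0.9 [ 732.7 -126.9  159.1]
```

Call:
{"fn": "step_arm", "kwargs": {
  "plan": [
    {"claw":-1,"tx":18,"ty":28,"tz":0,"wz":0.05},
    {"claw":-1,"tx":38,"ty":58,"tz":0,"wz":0.11},
    {"claw":-1,"tx":58,"ty":88,"tz":0,"wz":0.17},
    {"claw":-1,"tx":79,"ty":120,"tz":0,"wz":0.23},
    {"claw":-1,"tx":100,"ty":152,"tz":0,"wz":0.29},
    {"claw":-1,"tx":121,"ty":184,"tz":0,"wz":0.35},
    {"claw":-1,"tx":143,"ty":216,"tz":0,"wz":0.41},
    {"claw":-1,"tx":164,"ty":248,"tz":0,"wz":0.47},
    {"claw":-1,"tx":185,"ty":280,"tz":0,"wz":0.53},
    {"claw":-1,"tx":206,"ty":312,"tz":0,"wz":0.59},
    {"claw":-1,"tx":227,"ty":344,"tz":0,"wz":0.64},
    {"claw":-1,"tx":244,"ty":369,"tz":0,"wz":0.656}
  ]
}}

```text
invalid input at $.plan[0]: expected keys claw, tx, ty, tz, wx, wy, wz
```

Call:
{"fn": "step_arm", "kwargs": {
  "plan": [
    {"claw":-1,"tx":10,"ty":15,"tz":-15},
    {"claw":-1,"tx":20,"ty":30,"tz":-35},
    {"claw":-1,"tx":26,"ty":39,"tz":-55},
    {"claw":-1,"tx":26,"ty":39,"tz":-70},
    {"claw":-1,"tx":26,"ty":39,"tz":-70},
    {"claw":-1,"tx":26,"ty":39,"tz":-70}
  ]
}}

```text
invalid input at $.plan[0]: expected keys claw, tx, ty, tz, wx, wy, wz
```

```bash
python3 - <<'E'
from wp import *
st=robot.get_state();print(st['clock'],st['tcp_pos']*1000-tip(150,10,160),st['orientation'].round(3),st['force'],st['width'])
s=snap('scene','s1'); cv2.imwrite('pics/s1c.png',cv2.resize(s['image'][100:270,225:425],None,fx=3.5,fy=3.5,interpolation=cv2.INTER_CUBIC))
E
```

```text
0.2 [-269.89339595 -408.14878831   69.9806948 ] [[ 0.917  0.398 -0.   ]
 [ 0.398 -0.917  0.001]
 [ 0.    -0.001 -1.   ]] [0.09302402 0.57558663 0.24485809] 0.09405899822756995
```

View pics/s1c.png

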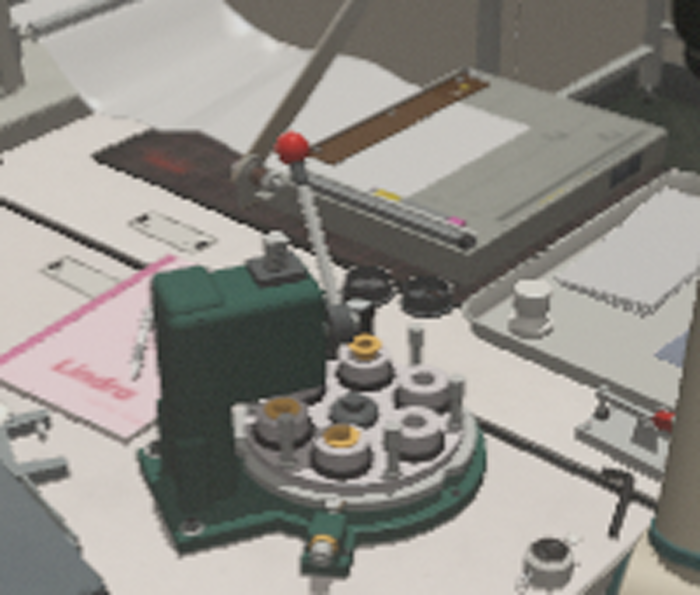

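Both move calls were refused because every row needs all seven keys, so the arm hasn't moved. The picture shows the same scene as before, with the ball at crop (293,148). I'll resend with every key filled in.

Call:
{"fn": "step_arm", "kwargs": {
  "plan": [
    {"claw":-1,"tx":18,"ty":28,"tz":0,"wx":0,"wy":0,"wz":0.05},
    {"claw":-1,"tx":38,"ty":58,"tz":0,"wx":0,"wy":0,"wz":0.11},
    {"claw":-1,"tx":58,"ty":88,"tz":0,"wx":0,"wy":0,"wz":0.17},
    {"claw":-1,"tx":79,"ty":120,"tz":0,"wx":0,"wy":0,"wz":0.23},
    {"claw":-1,"tx":100,"ty":152,"tz":0,"wx":0,"wy":0,"wz":0.29},
    {"claw":-1,"tx":121,"ty":184,"tz":0,"wx":0,"wy":0,"wz":0.35},
    {"claw":-1,"tx":143,"ty":216,"tz":0,"wx":0,"wy":0,"wz":0.41},
    {"claw":-1,"tx":164,"ty":248,"tz":0,"wx":0,"wy":0,"wz":0.47},
    {"claw":-1,"tx":185,"ty":280,"tz":0,"wx":0,"wy":0,"wz":0.53},
    {"claw":-1,"tx":206,"ty":312,"tz":0,"wx":0,"wy":0,"wz":0.59},
    {"claw":-1,"tx":227,"ty":344,"tz":0,"wx":0,"wy":0,"wz":0.64},
    {"claw":-1,"tx":244,"ty":369,"tz":0,"wx":0,"wy":0,"wz":0.656}
  ]
}}

```text
clock: 1.25
tcp_pos: [0.474, -0.1558, 0.2306]
orientation: [[0.481, 0.877, 0.001], [0.877, -0.481, 0.001], [0.001, 0.0, -1.0]]
force: [0.4, 0.6, 0.3]
width: 0.0174
grasp_force: 0.0
```

Call:
{"fn": "step_arm", "kwargs": {
  "plan": [
    {"claw":-1,"tx":10,"ty":15,"tz":-15,"wx":0,"wy":0,"wz":0},
    {"claw":-1,"tx":20,"ty":30,"tz":-35,"wx":0,"wy":0,"wz":0},
    {"claw":-1,"tx":26,"ty":39,"tz":-55,"wx":0,"wy":0,"wz":0},
    {"claw":-1,"tx":26,"ty":39,"tz":-70,"wx":0,"wy":0,"wz":0},
    {"claw":-1,"tx":26,"ty":39,"tz":-70,"wx":0,"wy":0,"wz":0},
    {"claw":-1,"tx":26,"ty":39,"tz":-70,"wx":0,"wy":0,"wz":0}
  ]
}}

```text
clock: 1.75
tcp_pos: [0.4986, -0.1192, 0.16]
orientation: [[0.483, 0.875, -0.002], [0.875, -0.483, 0.001], [-0.0, -0.002, -1.0]]
force: [0.4, -0.1, 1.0]
width: 0.0002
grasp_force: 0.0
```

```bash
python3 - <<'E'
from wp import *
st=robot.get_state();print(st['clock'],st['tcp_pos']*1000-tip(150,10,160),st['orientation'].round(3),st['force'],st['width'])
E
```

```text
1.75 [-0.28606034 -0.16392537 -0.02077849] [[ 0.483  0.875 -0.002]
 [ 0.875 -0.483  0.001]
 [-0.    -0.002 -1.   ]] [ 0.38918697 -0.09475345  1.04790503] 0.0001738045564862307
```

Call:
{"fn": "step_arm", "kwargs": {
  "plan": [
    {"claw":-1,"tx":0,"ty":0,"tz":-20,"wx":0,"wy":0,"wz":0},
    {"claw":-1,"tx":0,"ty":0,"tz":-38,"wx":0,"wy":0,"wz":0},
    {"claw":-1,"tx":0,"ty":0,"tz":-47,"wx":0,"wy":0,"wz":0},
    {"claw":-1,"tx":0,"ty":0,"tz":-47,"wx":0,"wy":0,"wz":0}
  ]
}}

```text
clock: 2.08
tcp_pos: [0.4982, -0.1196, 0.1127]
orientation: [[0.484, 0.875, -0.002], [0.875, -0.484, 0.001], [-0.0, -0.002, -1.0]]
force: [-0.2, -0.2, -0.5]
width: 0.0005
grasp_force: 0.0
```

Call:
{"fn": "step_arm", "kwargs": {
  "plan": [
    {"claw":-1,"tx":4,"ty":-2,"tz":0,"wx":0,"wy":0,"wz":0},
    {"claw":-1,"tx":7,"ty":-4,"tz":0,"wx":0,"wy":0,"wz":0},
    {"claw":-1,"tx":9,"ty":-5,"tz":0,"wx":0,"wy":0,"wz":0},
    {"claw":-1,"tx":11,"ty":-7.5,"tz":0,"wx":0,"wy":0,"wz":0},
    {"claw":-1,"tx":12.4,"ty":-10.4,"tz":0,"wx":0,"wy":0,"wz":0},
    {"claw":-1,"tx":14.4,"ty":-13,"tz":0,"wx":0,"wy":0,"wz":0},
    {"claw":-1,"tx":16.4,"ty":-15.7,"tz":0,"wx":0,"wy":0,"wz":0}
  ]
}}

```text
clock: 2.67
tcp_pos: [0.5126, -0.1325, 0.1138]
orientation: [[0.484, 0.875, -0.006], [0.875, -0.484, 0.005], [0.002, -0.008, -1.0]]
force: [-5.3, 6.1, 4.8]
width: 0.0008
grasp_force: 3.6
```

Call:
{"fn": "step_arm", "kwargs": {
  "plan": [
    {"claw":-1,"tx":4.3,"ty":-5,"tz":0,"wx":0,"wy":0,"wz":0},
    {"claw":-1,"tx":9,"ty":-9.7,"tz":0,"wx":0,"wy":0,"wz":0},
    {"claw":-1,"tx":14,"ty":-14,"tz":0,"wx":0,"wy":0,"wz":0},
    {"claw":-1,"tx":19.3,"ty":-18,"tz":0,"wx":0,"wy":0,"wz":0},
    {"claw":-1,"tx":24.9,"ty":-21.6,"tz":0,"wx":0,"wy":0,"wz":0},
    {"claw":-1,"tx":30.7,"ty":-24.8,"tz":0,"wx":0,"wy":0,"wz":0},
    {"claw":-1,"tx":36.7,"ty":-27.6,"tz":0,"wx":0,"wy":0,"wz":0},
    {"claw":-1,"tx":42.9,"ty":-30,"tz":0,"wx":0,"wy":0,"wz":0},
    {"claw":-1,"tx":49.2,"ty":-31.9,"tz":0,"wx":0,"wy":0,"wz":0},
    {"claw":-1,"tx":55.7,"ty":-33.4,"tz":0,"wx":0,"wy":0,"wz":0},
    {"claw":-1,"tx":62.2,"ty":-34.4,"tz":0,"wx":0,"wy":0,"wz":0},
    {"claw":-1,"tx":67,"ty":-35,"tz":0,"wx":0,"wy":0,"wz":0}
  ]
}}

```text
clock: 3.67
tcp_pos: [0.581, -0.1706, 0.1131]
orientation: [[0.484, 0.875, -0.004], [0.875, -0.484, -0.0], [-0.002, -0.004, -1.0]]
force: [-4.3, -0.1, -1.3]
width: 0.0007
grasp_force: 1.3
```

```bash
python3 - <<'E'
from wp import *
st=robot.get_state();print(st['clock'],st['tcp_pos']*1000,st['tcp_pos']*1000-tip(205,0),st['force'])
s=snap('scene','s2'); t=snap('top','t2')
a=cv2.resize(t['image'][110:245,265:400],(594,594),interpolation=cv2.INTER_CUBIC)
cv2.imwrite('pics/t2c.png',a)
E
```

```text
3.6667 [ 580.9603769  -170.55954867  113.11835456] [-1.54731082 -0.94669359  0.11835456] [-4.30274545 -0.07548881 -1.3126158 ]
```

View pics/t2c.png

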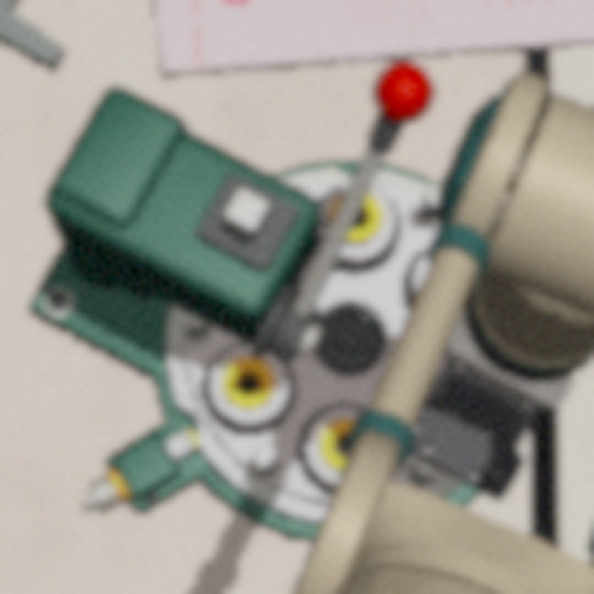

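The dial has followed to just short of the -60° click: the proud hub is now at crop (362,220), and the roller should pull it the rest of the way in. I'll back off, lift over, and take the next post.

Call:
{"fn": "step_arm", "kwargs": {
  "plan": [
    {"claw":-1,"tx":-9,"ty":5,"tz":0,"wx":0,"wy":0,"wz":0},
    {"claw":-1,"tx":-16,"ty":9,"tz":15,"wx":0,"wy":0,"wz":0},
    {"claw":-1,"tx":-20,"ty":11,"tz":45,"wx":0,"wy":0,"wz":0},
    {"claw":-1,"tx":-45,"ty":26,"tz":45,"wx":0,"wy":0,"wz":0},
    {"claw":-1,"tx":-70,"ty":41,"tz":45,"wx":0,"wy":0,"wz":0},
    {"claw":-1,"tx":-92,"ty":55,"tz":45,"wx":0,"wy":0,"wz":0},
    {"claw":-1,"tx":-92,"ty":55,"tz":45,"wx":0,"wy":0,"wz":0}
  ]
}}

```text
clock: 4.35
tcp_pos: [0.4852, -0.1118, 0.1589]
orientation: [[0.483, 0.876, -0.003], [0.876, -0.483, 0.002], [0.001, -0.004, -1.0]]
force: [-0.3, -0.0, -1.1]
width: 0.0008
grasp_force: 0.0
```

```bash
python3 - <<'E'
from wp import *
st=robot.get_state();print(st['clock'],st['tcp_pos']*1000-tip(150,20,158),st['force'])
s=snap('scene','s3'); 
cv2.imwrite('pics/s3c.png',cv2.resize(s['image'][130:270,255:375],None,fx=4.2,fy=4.2,interpolation=cv2.INTER_CUBIC))
q=p.copy(); q[3]=np.radians(-60)
for k in [('hub',0),('hub',1),('hub',2),('hub',5),('post',5)]: print(k,((proj(s,model(q,k))[0]-[255,130]+.5)*4.2-.5).round())
E
```

```text
4.35 [-4.92834284  2.37838045  0.86028867] [-0.25578865 -0.01738102 -1.09700292]
('hub', 0) [232. 304.]
('hub', 1) [214. 364.]
('hub', 2) [284. 398.]
('hub', 5) [315. 300.]
('post', 5) [259. 259.]
```

View pics/s3c.png

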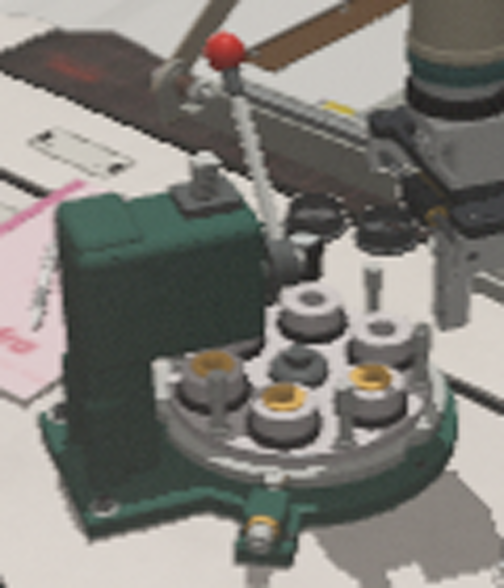

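The dial has clicked in at -60°: hub bores are at crop (315,300), (284,397) and (213,365), matching the prediction. Now the second push.

Call:
{"fn": "step_arm", "kwargs": {
  "plan": [
    {"claw":-1,"tx":0,"ty":0,"tz":0,"wx":0,"wy":0,"wz":0},
    {"claw":-1,"tx":0,"ty":0,"tz":-20,"wx":0,"wy":0,"wz":0},
    {"claw":-1,"tx":0,"ty":0,"tz":-38,"wx":0,"wy":0,"wz":0},
    {"claw":-1,"tx":0,"ty":0,"tz":-45,"wx":0,"wy":0,"wz":0},
    {"claw":-1,"tx":0,"ty":0,"tz":-45,"wx":0,"wy":0,"wz":0}
  ]
}}

```text
clock: 4.82
tcp_pos: [0.4902, -0.1152, 0.1119]
orientation: [[0.484, 0.875, -0.003], [0.875, -0.484, 0.001], [-0.0, -0.003, -1.0]]
force: [-0.7, 0.0, -0.2]
width: 0.0003
grasp_force: 0.0
```

```bash
python3 - <<'E'
from wp import *
st=robot.get_state();c=st['tcp_pos']*1000;print(st['clock'],c,c-tip(150,20))
for th in range(150,214,4): print(th,(tip(th)-c).round(1))
E
```

```text
4.8167 [ 490.21360529 -115.16007372  111.91958398] [ 0.04608864 -1.01060768 -1.08041602]
150 [17.5 -8.7  1.1]
154 [ 21.1 -14.2   1.1]
158 [ 25.1 -19.5   1.1]
162 [ 29.4 -24.5   1.1]
166 [ 34.1 -29.2   1.1]
170 [ 39.1 -33.6   1.1]
174 [ 44.4 -37.5   1.1]
178 [ 50.  -41.1   1.1]
182 [ 55.8 -44.4   1.1]
186 [ 61.8 -47.2   1.1]
190 [ 68.  -49.5   1.1]
194 [ 74.3 -51.5   1.1]
198 [ 80.8 -52.9   1.1]
202 [ 87.3 -54.    1.1]
206 [ 93.9 -54.6   1.1]
210 [100.6 -54.7   1.1]
```

Call:
{"fn": "step_arm", "kwargs": {
  "plan": [
    {"claw":-1,"tx":7,"ty":-4,"tz":0,"wx":0,"wy":0,"wz":0},
    {"claw":-1,"tx":13,"ty":-7,"tz":0,"wx":0,"wy":0,"wz":0},
    {"claw":-1,"tx":17.5,"ty":-9,"tz":0,"wx":0,"wy":0,"wz":0},
    {"claw":-1,"tx":20,"ty":-12,"tz":0,"wx":0,"wy":0,"wz":0},
    {"claw":-1,"tx":22,"ty":-15,"tz":0,"wx":0,"wy":0,"wz":0},
    {"claw":-1,"tx":25,"ty":-19.5,"tz":0,"wx":0,"wy":0,"wz":0},
    {"claw":-1,"tx":29.5,"ty":-24.5,"tz":0,"wx":0,"wy":0,"wz":0},
    {"claw":-1,"tx":34,"ty":-29.2,"tz":0,"wx":0,"wy":0,"wz":0},
    {"claw":-1,"tx":39,"ty":-33.6,"tz":0,"wx":0,"wy":0,"wz":0},
    {"claw":-1,"tx":44.4,"ty":-37.5,"tz":0,"wx":0,"wy":0,"wz":0},
    {"claw":-1,"tx":50,"ty":-41,"tz":0,"wx":0,"wy":0,"wz":0},
    {"claw":-1,"tx":55.8,"ty":-44.4,"tz":0,"wx":0,"wy":0,"wz":0}
  ]
}}

```text
clock: 5.82
tcp_pos: [0.5434, -0.1599, 0.1132]
orientation: [[0.483, 0.875, -0.007], [0.875, -0.483, 0.0], [-0.003, -0.006, -1.0]]
force: [-6.2, -0.8, 1.2]
width: 0.0006
grasp_force: 2.6
```

Call:
{"fn": "step_arm", "kwargs": {
  "plan": [
    {"claw":-1,"tx":5.5,"ty":-2.7,"tz":0,"wx":0,"wy":0,"wz":0},
    {"claw":-1,"tx":11,"ty":-4.8,"tz":0,"wx":0,"wy":0,"wz":0},
    {"claw":-1,"tx":16,"ty":-6.5,"tz":0,"wx":0,"wy":0,"wz":0},
    {"claw":-1,"tx":21,"ty":-7.7,"tz":0,"wx":0,"wy":0,"wz":0},
    {"claw":-1,"tx":25,"ty":-8.5,"tz":0,"wx":0,"wy":0,"wz":0},
    {"claw":-1,"tx":28,"ty":-9,"tz":0,"wx":0,"wy":0,"wz":0},
    {"claw":-1,"tx":31,"ty":-9.4,"tz":0,"wx":0,"wy":0,"wz":0},
    {"claw":-1,"tx":34,"ty":-9.8,"tz":0,"wx":0,"wy":0,"wz":0},
    {"claw":-1,"tx":36,"ty":-10,"tz":0,"wx":0,"wy":0,"wz":0},
    {"claw":-1,"tx":36,"ty":-10,"tz":0,"wx":0,"wy":0,"wz":0}
  ]
}}

```text
clock: 6.65
tcp_pos: [0.5847, -0.1698, 0.1141]
orientation: [[0.484, 0.875, 0.005], [0.875, -0.484, -0.001], [0.002, 0.005, -1.0]]
force: [0.5, -0.3, 0.2]
width: 0.0006
grasp_force: 0.0
```

Call:
{"fn": "step_arm", "kwargs": {
  "plan": [
    {"claw":-1,"tx":-9,"ty":5,"tz":0,"wx":0,"wy":0,"wz":0},
    {"claw":-1,"tx":-16,"ty":9,"tz":15,"wx":0,"wy":0,"wz":0},
    {"claw":-1,"tx":-20,"ty":11,"tz":45,"wx":0,"wy":0,"wz":0},
    {"claw":-1,"tx":-40,"ty":11,"tz":60,"wx":0,"wy":0,"wz":0},
    {"claw":-1,"tx":-65,"ty":0,"tz":85,"wx":0,"wy":0,"wz":0},
    {"claw":-1,"tx":-65,"ty":-30,"tz":110,"wx":0,"wy":0,"wz":0},
    {"claw":-1,"tx":-65,"ty":-60,"tz":140,"wx":0,"wy":0,"wz":0},
    {"claw":-1,"tx":-65,"ty":-60,"tz":140,"wx":0,"wy":0,"wz":0}
  ]
}}

```text
clock: 7.32
tcp_pos: [0.52, -0.2351, 0.26]
orientation: [[0.486, 0.874, 0.012], [0.874, -0.486, -0.01], [-0.003, 0.015, -1.0]]
force: [1.1, 0.2, 0.7]
width: 0.0006
grasp_force: 0.0
```

```bash
python3 - <<'E'
from wp import *
st=robot.get_state();print(st['clock'],st['tcp_pos']*1000,st['force'])
s=snap('scene','s4'); t=snap('top','t4')
a=s['image'][130:270,255:375]; b=t['image'][110:245,265:400]
A=cv2.resize(a,None,fx=4,fy=4,interpolation=cv2.INTER_CUBIC);B=cv2.resize(b,(310,310),interpolation=cv2.INTER_CUBIC)
C=np.zeros((560,790,3),np.uint8);C[:,:480]=A;C[:310,480:]=B; cv2.imwrite('pics/c4.png',C)
q=p.copy()
for d in(-60,-5,0,5):
  q[3]=np.radians(d)
  for k in [('hub',3),('hub',4),('hub',5),('post',3)]: print(d,k,((proj(s,model(q,k))[0]-[255,130]+.5)*4-.5).round())
E
```

```text
7.3167 [ 520.00321566 -235.08848407  259.99796587] [1.1019439  0.15184277 0.73179495]
-60 ('hub', 3) [354. 360.]
-60 ('hub', 4) [366. 315.]
-60 ('hub', 5) [300. 286.]
-60 ('post', 3) [404. 314.]
-5 ('hub', 3) [368. 316.]
-5 ('hub', 4) [307. 286.]
-5 ('hub', 5) [226. 299.]
-5 ('post', 3) [366. 259.]
0 ('hub', 3) [366. 312.]
0 ('hub', 4) [300. 286.]
0 ('hub', 5) [221. 302.]
0 ('post', 3) [358. 255.]
5 ('hub', 3) [363. 308.]
5 ('hub', 4) [293. 285.]
5 ('hub', 5) [216. 305.]
5 ('post', 3) [350. 252.]
```

View pics/c4.png

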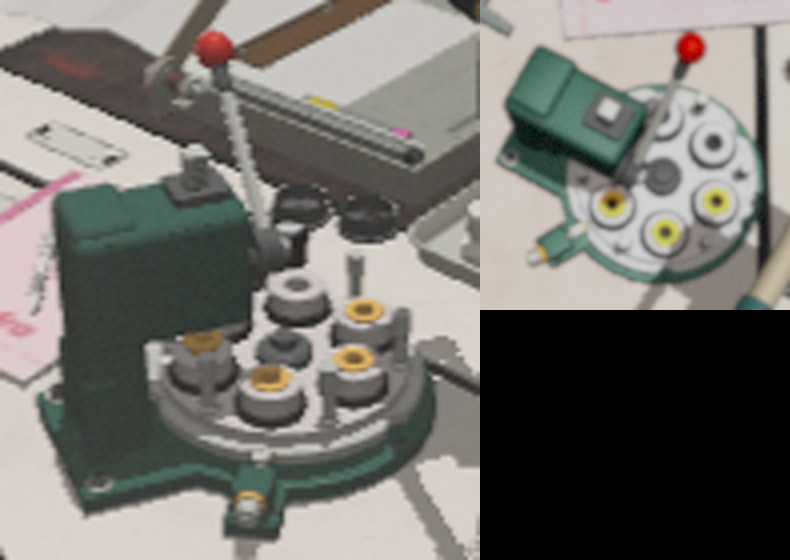

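The dial is clicked in at 0: the bores at crop (297,286) and (364,312) match the prediction for 0, and the proud brass shows under the head at (204,342). Next, above the ball.

Call:
{"fn": "step_arm", "kwargs": {
  "plan": [
    {"claw":-1,"tx":0,"ty":0,"tz":35,"wx":0,"wy":0,"wz":0},
    {"claw":-1,"tx":15,"ty":11,"tz":70,"wx":0,"wy":0,"wz":0},
    {"claw":-1,"tx":40,"ty":30,"tz":95,"wx":0,"wy":0,"wz":0},
    {"claw":-1,"tx":68,"ty":52,"tz":95,"wx":0,"wy":0,"wz":0},
    {"claw":-1,"tx":96,"ty":74,"tz":95,"wx":0,"wy":0,"wz":0},
    {"claw":-1,"tx":124,"ty":95,"tz":95,"wx":0,"wy":0,"wz":0},
    {"claw":-1,"tx":150,"ty":115,"tz":95,"wx":0,"wy":0,"wz":0},
    {"claw":-1,"tx":165,"ty":126,"tz":95,"wx":0,"wy":0,"wz":0},
    {"claw":-1,"tx":171,"ty":131,"tz":95,"wx":0,"wy":0,"wz":0},
    {"claw":-1,"tx":171,"ty":131,"tz":95,"wx":0,"wy":0,"wz":0},
    {"claw":-1,"tx":171,"ty":131,"tz":95,"wx":0,"wy":0,"wz":0}
  ]
}}

```text
clock: 8.33
tcp_pos: [0.6875, -0.098, 0.3474]
orientation: [[0.483, 0.876, -0.003], [0.876, -0.483, 0.0], [-0.001, -0.002, -1.0]]
force: [-0.8, -0.6, -0.3]
width: 0.0007
grasp_force: 0.0
```

```bash
python3 - <<'E'
from wp import *
st=robot.get_state();c=st['tcp_pos']*1000;print(st['clock'],c,st['force'],st['orientation'].round(3))
for a in np.arange(0,1.0,.05):
  print(round(a,2),(model(p,('ball',a))*1000+[0,0,41]-c).round(1))
E
```

```text
8.3333 [687.46518546 -97.95192798 347.35360633] [-0.79165317 -0.60219474 -0.32690925] [[ 0.483  0.876 -0.003]
 [ 0.876 -0.483  0.   ]
 [-0.001 -0.002 -1.   ]]
0.0 [  3.9  -6.1 -11.7]
0.05 [  8.9  -8.8 -17.7]
0.1 [ 13.6 -11.4 -23.9]
0.15 [ 18.  -13.9 -30.4]
0.2 [ 22.2 -16.2 -37.2]
0.25 [ 26.  -18.3 -44.2]
0.3 [ 29.5 -20.2 -51.4]
0.35 [ 32.7 -22.  -58.8]
0.4 [ 35.6 -23.6 -66.3]
0.45 [ 38.2 -25.  -74. ]
0.5 [ 40.4 -26.2 -81.9]
0.55 [ 42.2 -27.3 -89.9]
0.6 [ 43.7 -28.1 -97.9]
0.65 [  44.9  -28.7 -106.1]
0.7 [  45.7  -29.2 -114.3]
0.75 [  46.1  -29.4 -122.5]
0.8 [  46.2  -29.5 -130.8]
0.85 [  45.9  -29.3 -139. ]
0.9 [  45.3  -28.9 -147.2]
0.95 [  44.3  -28.4 -155.4]
```

Call:
{"fn": "step_arm", "kwargs": {
  "plan": [
    {"claw":-1,"tx":0,"ty":0,"tz":0,"wx":0,"wy":0,"wz":0},
    {"claw":-1,"tx":0,"ty":0,"tz":0,"wx":0,"wy":0,"wz":0},
    {"claw":-1,"tx":0,"ty":0,"tz":0,"wx":0,"wy":0,"wz":0}
  ]
}}

```text
clock: 8.58
tcp_pos: [0.6874, -0.0994, 0.3491]
orientation: [[0.485, 0.874, 0.001], [0.874, -0.485, -0.0], [-0.0, 0.001, -1.0]]
force: [0.1, -0.2, 0.0]
width: 0.0004
grasp_force: 0.0
```

Call:
{"fn": "step_arm", "kwargs": {
  "plan": [
    {"claw":-1,"tx":4,"ty":-4.7,"tz":-5,"wx":0,"wy":0,"wz":0},
    {"claw":-1,"tx":4,"ty":-4.7,"tz":-11,"wx":0,"wy":0,"wz":0},
    {"claw":-1,"tx":6,"ty":-6,"tz":-16,"wx":0,"wy":0,"wz":0},
    {"claw":-1,"tx":11,"ty":-9,"tz":-22,"wx":0,"wy":0,"wz":0},
    {"claw":-1,"tx":16,"ty":-11.5,"tz":-29,"wx":0,"wy":0,"wz":0},
    {"claw":-1,"tx":20,"ty":-13.5,"tz":-35,"wx":0,"wy":0,"wz":0},
    {"claw":-1,"tx":22,"ty":-15,"tz":-39,"wx":0,"wy":0,"wz":0},
    {"claw":-1,"tx":22,"ty":-15,"tz":-39,"wx":0,"wy":0,"wz":0}
  ]
}}

```text
clock: 9.25
tcp_pos: [0.7132, -0.1156, 0.3093]
orientation: [[0.485, 0.875, 0.006], [0.875, -0.485, -0.003], [0.0, 0.007, -1.0]]
force: [5.2, -2.6, 4.8]
width: 0.0004
grasp_force: 2.8
```

```bash
python3 - <<'E'
from wp import *
st=robot.get_state();c=st['tcp_pos']*1000;print(st['clock'],c,st['force'])
for a in np.arange(0.2,1.0,.05):
  print(round(a,2),(model(p,('ball',a))*1000+[0,0,41]-c).round(1))
E
```

```text
9.25 [ 713.18373059 -115.64671545  309.26700011] [ 5.24122389 -2.60845309  4.75697   ]
0.2 [-3.5  1.5  0.9]
0.25 [ 0.3 -0.6 -6.1]
0.3 [  3.8  -2.6 -13.3]
0.35 [  7.   -4.3 -20.7]
0.4 [  9.9  -5.9 -28.2]
0.45 [ 12.5  -7.3 -36. ]
0.5 [ 14.7  -8.5 -43.8]
0.55 [ 16.5  -9.6 -51.8]
0.6 [ 18.  -10.4 -59.9]
0.65 [ 19.2 -11.  -68. ]
0.7 [ 20.  -11.5 -76.2]
0.75 [ 20.4 -11.7 -84.4]
0.8 [ 20.5 -11.8 -92.7]
0.85 [  20.2  -11.6 -100.9]
0.9 [  19.5  -11.3 -109.1]
0.95 [  18.5  -10.7 -117.3]
```

Call:
{"fn": "step_arm", "kwargs": {
  "plan": [
    {"claw":-1,"tx":0,"ty":0,"tz":0,"wx":0,"wy":0,"wz":0},
    {"claw":-1,"tx":0,"ty":0,"tz":0,"wx":0,"wy":0,"wz":0},
    {"claw":-1,"tx":0,"ty":0,"tz":0,"wx":0,"wy":0,"wz":0}
  ]
}}

```text
clock: 9.5
tcp_pos: [0.7124, -0.1152, 0.3104]
orientation: [[0.485, 0.875, 0.006], [0.875, -0.485, -0.003], [0.0, 0.007, -1.0]]
force: [3.0, -2.9, 5.1]
width: 0.0008
grasp_force: 2.8
```

```bash
python3 - <<'E'
from wp import *
s=snap('scene','s5')
im=s['image'][110:215,270:370]
hsv=cv2.cvtColor(s['image'],cv2.COLOR_BGR2HSV); m=((hsv[...,0]<8)|(hsv[...,0]>172))&(hsv[...,1]>150)&(hsv[...,2]>90)
m[:110]=0;m[215:]=0;m[:,:270]=0;m[:,370:]=0
v,u=np.nonzero(m);print(len(u),u.min(),u.max(),v.min(),v.max())
for a in(.15,.2,.25): print(a,proj(s,model(p,('ball',a)))[0])
print(robot.get_state()['tcp_pos'],robot.get_state()['force'])
cv2.imwrite('pics/c5.png',cv2.resize(im,None,fx=5,fy=5,interpolation=cv2.INTER_CUBIC))
E
```

```text
31 303 309 143 148
0.15 [307.44834374 146.0352511 ]
0.2 [307.04611643 147.34456807]
0.25 [306.68397408 148.74901594]
[ 0.71240186 -0.1152284   0.31038567] [ 3.40244989 -2.19685578  4.7096723 ]
```

View pics/c5.png

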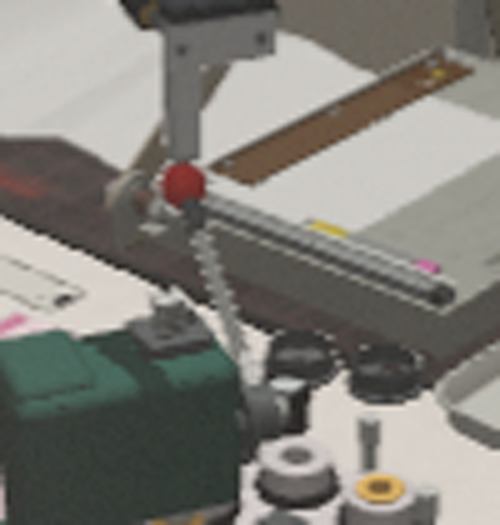

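The tip sits squarely on top of the ball, which is at crop (184,185). That puts the lever at about 0.19 rad, as modelled. I'll go on to 0.4.

Call:
{"fn": "step_arm", "kwargs": {
  "plan": [
    {"claw":-1,"tx":2.5,"ty":-1.2,"tz":-3.5,"wx":0,"wy":0,"wz":0},
    {"claw":-1,"tx":4.5,"ty":-2.3,"tz":-7,"wx":0,"wy":0,"wz":0},
    {"claw":-1,"tx":6.5,"ty":-3.4,"tz":-10.5,"wx":0,"wy":0,"wz":0},
    {"claw":-1,"tx":8,"ty":-4.2,"tz":-14,"wx":0,"wy":0,"wz":0},
    {"claw":-1,"tx":9.5,"ty":-5.2,"tz":-18,"wx":0,"wy":0,"wz":0},
    {"claw":-1,"tx":11,"ty":-6,"tz":-21.5,"wx":0,"wy":0,"wz":0},
    {"claw":-1,"tx":12.5,"ty":-6.8,"tz":-25,"wx":0,"wy":0,"wz":0},
    {"claw":-1,"tx":14,"ty":-7.5,"tz":-29,"wx":0,"wy":0,"wz":0}
  ]
}}

```text
clock: 10.22
tcp_pos: [0.7279, -0.1235, 0.282]
orientation: [[0.485, 0.875, 0.01], [0.875, -0.485, -0.005], [0.001, 0.011, -1.0]]
force: [7.0, -4.7, 5.8]
width: 0.0004
grasp_force: 3.8
```

Call:
{"fn": "step_arm", "kwargs": {
  "plan": [
    {"claw":-1,"tx":1.5,"ty":-0.8,"tz":-4,"wx":0,"wy":0,"wz":0},
    {"claw":-1,"tx":2.6,"ty":-1.4,"tz":-8,"wx":0,"wy":0,"wz":0},
    {"claw":-1,"tx":3.7,"ty":-2,"tz":-12,"wx":0,"wy":0,"wz":0},
    {"claw":-1,"tx":4.8,"ty":-2.6,"tz":-15.7,"wx":0,"wy":0,"wz":0}
  ]
}}

```text
clock: 10.55
tcp_pos: [0.7333, -0.1264, 0.2679]
orientation: [[0.485, 0.875, 0.013], [0.875, -0.485, -0.006], [0.001, 0.014, -1.0]]
force: [6.5, -3.0, 9.9]
width: 0.0005
grasp_force: 6.1
```

Call:
{"fn": "step_arm", "kwargs": {
  "plan": [
    {"claw":-1,"tx":1,"ty":-0.5,"tz":-4,"wx":0,"wy":0,"wz":0},
    {"claw":-1,"tx":1.8,"ty":-1,"tz":-8,"wx":0,"wy":0,"wz":0},
    {"claw":-1,"tx":2.3,"ty":-1.2,"tz":-10,"wx":0,"wy":0,"wz":0}
  ]
}}

```text
clock: 10.8
tcp_pos: [0.7364, -0.128, 0.2578]
orientation: [[0.485, 0.875, 0.014], [0.875, -0.485, -0.006], [0.001, 0.016, -1.0]]
force: [8.0, -5.8, 9.8]
width: 0.0005
grasp_force: 6.4
```

The bushing is going in at a vertical force of about 10 N. The tip is rolling outward on the ball without slipping, and it now sits about 7 mm off-centre. I'll let the lever up, then take the ball again with an inward bias so the contact stays centred at the bottom.

Call:
{"fn": "step_arm", "kwargs": {
  "plan": [
    {"claw":-1,"tx":-2,"ty":1,"tz":12,"wx":0,"wy":0,"wz":0},
    {"claw":-1,"tx":-4,"ty":2,"tz":26,"wx":0,"wy":0,"wz":0},
    {"claw":-1,"tx":-10,"ty":6,"tz":40,"wx":0,"wy":0,"wz":0},
    {"claw":-1,"tx":-17,"ty":10,"tz":54,"wx":0,"wy":0,"wz":0},
    {"claw":-1,"tx":-24,"ty":14,"tz":68,"wx":0,"wy":0,"wz":0},
    {"claw":-1,"tx":-34,"ty":19,"tz":84,"wx":0,"wy":0,"wz":0},
    {"claw":-1,"tx":-40,"ty":22,"tz":96,"wx":0,"wy":0,"wz":0},
    {"claw":-1,"tx":-45,"ty":25,"tz":96,"wx":0,"wy":0,"wz":0},
    {"claw":-1,"tx":-45,"ty":25,"tz":96,"wx":0,"wy":0,"wz":0},
    {"claw":-1,"tx":-45,"ty":25,"tz":96,"wx":0,"wy":0,"wz":0}
  ]
}}

```text
clock: 11.63
tcp_pos: [0.6859, -0.0995, 0.3506]
orientation: [[0.484, 0.875, -0.0], [0.875, -0.484, -0.0], [-0.0, -0.0, -1.0]]
force: [-0.7, 0.6, -0.2]
width: 0.0003
grasp_force: 0.0
```

```bash
python3 - <<'E'
from wp import *
st=robot.get_state();c=st['tcp_pos']*1000;print(st['clock'],c,st['force'],st['orientation'].round(3).tolist())
o=np.array([np.sin(p[2]),-np.cos(p[2]),0])  # outward = press -y
for a in [0]+list(np.arange(0.2,.95,.1)):
  print(round(a,2),(model(p,('ball',a))*1000+[0,0,41]+o*(-7+16*a)-c).round(1))
E
```

```text
11.6333 [685.90656519 -99.49279742 350.64463002] [-0.65359996  0.56349451 -0.213647  ] [[0.484, 0.875, -0.0], [0.875, -0.484, -0.0], [-0.0, -0.0, -1.0]]
0 [ -0.6  -1.1 -15. ]
0.2 [ 20.4 -12.8 -40.5]
0.3 [ 29.2 -17.6 -54.7]
0.4 [ 36.7 -21.8 -69.6]
0.5 [ 42.8 -25.2 -85.2]
0.6 [  47.6  -27.8 -101.2]
0.7 [  50.9  -29.7 -117.6]
0.8 [  52.8  -30.7 -134.1]
0.9 [  53.3  -31.  -150.5]
```

Call:
{"fn": "step_arm", "kwargs": {
  "plan": [
    {"claw":-1,"tx":-0.6,"ty":-1.1,"tz":-8,"wx":0,"wy":0,"wz":0},
    {"claw":-1,"tx":0,"ty":-1.5,"tz":-15,"wx":0,"wy":0,"wz":0},
    {"claw":-1,"tx":5.5,"ty":-4.5,"tz":-21,"wx":0,"wy":0,"wz":0},
    {"claw":-1,"tx":10.5,"ty":-7,"tz":-27.5,"wx":0,"wy":0,"wz":0},
    {"claw":-1,"tx":15.5,"ty":-10,"tz":-34,"wx":0,"wy":0,"wz":0},
    {"claw":-1,"tx":20.4,"ty":-12.8,"tz":-40.5,"wx":0,"wy":0,"wz":0},
    {"claw":-1,"tx":25,"ty":-15.3,"tz":-47.5,"wx":0,"wy":0,"wz":0},
    {"claw":-1,"tx":29.2,"ty":-17.6,"tz":-54.7,"wx":0,"wy":0,"wz":0},
    {"claw":-1,"tx":33.2,"ty":-19.8,"tz":-62,"wx":0,"wy":0,"wz":0},
    {"claw":-1,"tx":36.7,"ty":-21.8,"tz":-69.6,"wx":0,"wy":0,"wz":0},
    {"claw":-1,"tx":40,"ty":-23.6,"tz":-77.4,"wx":0,"wy":0,"wz":0},
    {"claw":-1,"tx":42.8,"ty":-25.2,"tz":-85.2,"wx":0,"wy":0,"wz":0}
  ]
}}

```text
clock: 12.63
tcp_pos: [0.7296, -0.1251, 0.2648]
orientation: [[0.484, 0.875, 0.0], [0.875, -0.484, 0.0], [0.0, 0.0, -1.0]]
force: [-0.1, 0.9, 2.0]
width: 0.0007
grasp_force: 0.8
```

Call:
{"fn": "step_arm", "kwargs": {
  "plan": [
    {"claw":-1,"tx":1.4,"ty":-0.8,"tz":-4,"wx":0,"wy":0,"wz":0},
    {"claw":-1,"tx":2.6,"ty":-1.4,"tz":-8,"wx":0,"wy":0,"wz":0},
    {"claw":-1,"tx":3.7,"ty":-2,"tz":-12,"wx":0,"wy":0,"wz":0}
  ]
}}

```text
clock: 12.88
tcp_pos: [0.7327, -0.1268, 0.2547]
orientation: [[0.484, 0.875, 0.001], [0.875, -0.484, 0.0], [0.0, 0.0, -1.0]]
force: [-3.6, 1.4, 6.5]
width: -0.0
grasp_force: 3.1
```

```bash
cat > chk.py <<'E'
from wp import *
st=robot.get_state();c=st['tcp_pos']*1000
a=np.pi/4-np.arcsin((c[2]-41-178)/165); o=np.array([np.sin(p[2]),-np.cos(p[2]),0])
print(st['clock'],c.round(1),'F',st['force'].round(1),'a',a.round(3),'offset',(c-model(p,('ball',a))*1000)@o, 'side',(c-model(p,('ball',a))*1000)@[np.cos(p[2]),np.sin(p[2]),0])
E
python3 chk.py
```

```text
12.8833 [ 732.7 -126.8  254.7] F [-3.6  1.4  6.5] a 0.567 offset 2.7275701544205266 side 0.06228244559444334
```

Call:
{"fn": "step_arm", "kwargs": {
  "plan": [
    {"claw":-1,"tx":1,"ty":-0.6,"tz":-3,"wx":0,"wy":0,"wz":0},
    {"claw":-1,"tx":1.8,"ty":-1,"tz":-6,"wx":0,"wy":0,"wz":0},
    {"claw":-1,"tx":2.4,"ty":-1.4,"tz":-9,"wx":0,"wy":0,"wz":0}
  ]
}}

```text
clock: 13.13
tcp_pos: [0.7349, -0.128, 0.2462]
orientation: [[0.484, 0.875, 0.001], [0.875, -0.484, 0.0], [0.001, 0.001, -1.0]]
force: [-1.5, 2.0, 5.9]
width: 0.0007
grasp_force: 3.0
```

Call:
{"fn": "step_arm", "kwargs": {
  "plan": [
    {"claw":-1,"tx":0.6,"ty":-0.4,"tz":-3,"wx":0,"wy":0,"wz":0},
    {"claw":-1,"tx":1.2,"ty":-0.7,"tz":-6,"wx":0,"wy":0,"wz":0}
  ]
}}

```text
clock: 13.3
tcp_pos: [0.7361, -0.1287, 0.2403]
orientation: [[0.484, 0.875, 0.001], [0.875, -0.484, 0.0], [0.001, 0.001, -1.0]]
force: [-1.3, 2.3, 7.1]
width: 0.0005
grasp_force: 3.0
```

Call:
{"fn": "step_arm", "kwargs": {
  "plan": [
    {"claw":-1,"tx":0.5,"ty":-0.3,"tz":-3,"wx":0,"wy":0,"wz":0},
    {"claw":-1,"tx":1,"ty":-0.5,"tz":-6,"wx":0,"wy":0,"wz":0}
  ]
}}

```text
clock: 13.47
tcp_pos: [0.7372, -0.1292, 0.2343]
orientation: [[0.484, 0.875, 0.001], [0.875, -0.484, -0.0], [0.001, 0.001, -1.0]]
force: [-2.4, 2.2, 6.7]
width: 0.0003
grasp_force: 3.0
```

```bash
python3 chk.py
```

```text
13.4667 [ 737.2 -129.2  234.3] F [-2.4  2.2  6.7] a 0.692 offset 4.692763838058968 side 0.15661305500053946
```

Call:
{"fn": "step_arm", "kwargs": {
  "plan": [
    {"claw":-1,"tx":0.4,"ty":-0.2,"tz":-2.5,"wx":0,"wy":0,"wz":0},
    {"claw":-1,"tx":0.7,"ty":-0.4,"tz":-5,"wx":0,"wy":0,"wz":0}
  ]
}}

```text
clock: 13.63
tcp_pos: [0.738, -0.1297, 0.2294]
orientation: [[0.484, 0.875, 0.001], [0.875, -0.484, -0.0], [0.001, 0.001, -1.0]]
force: [-2.6, 1.9, 6.0]
width: 0.0004
grasp_force: 3.0
```

Call:
{"fn": "step_arm", "kwargs": {
  "plan": [
    {"claw":-1,"tx":0.3,"ty":-0.2,"tz":-2,"wx":0,"wy":0,"wz":0},
    {"claw":-1,"tx":0.5,"ty":-0.3,"tz":-4,"wx":0,"wy":0,"wz":0}
  ]
}}

```text
clock: 13.8
tcp_pos: [0.7385, -0.13, 0.2254]
orientation: [[0.484, 0.875, 0.001], [0.875, -0.484, 0.0], [0.001, 0.001, -1.0]]
force: [-2.6, 1.8, 6.8]
width: 0.0004
grasp_force: 3.0
```

a ≈ 0.75 now, still at the insertion force. I'll go on in small steps.

Call:
{"fn": "step_arm", "kwargs": {
  "plan": [
    {"claw":-1,"tx":0.2,"ty":-0.1,"tz":-2,"wx":0,"wy":0,"wz":0},
    {"claw":-1,"tx":0.4,"ty":-0.2,"tz":-4,"wx":0,"wy":0,"wz":0}
  ]
}}

```text
clock: 13.97
tcp_pos: [0.7389, -0.1302, 0.2215]
orientation: [[0.484, 0.875, 0.002], [0.875, -0.484, -0.0], [0.001, 0.001, -1.0]]
force: [-1.5, 1.9, 6.5]
width: 0.0009
grasp_force: 2.9
```

Call:
{"fn": "step_arm", "kwargs": {
  "plan": [
    {"claw":-1,"tx":0.2,"ty":-0.1,"tz":-2,"wx":0,"wy":0,"wz":0},
    {"claw":-1,"tx":0.3,"ty":-0.2,"tz":-4,"wx":0,"wy":0,"wz":0}
  ]
}}

```text
clock: 14.13
tcp_pos: [0.7392, -0.1303, 0.2175]
orientation: [[0.484, 0.875, 0.002], [0.875, -0.484, -0.0], [0.001, 0.001, -1.0]]
force: [-2.0, 1.8, 6.6]
width: 0.0006
grasp_force: 3.3
```

Call:
{"fn": "step_arm", "kwargs": {
  "plan": [
    {"claw":-1,"tx":0.1,"ty":0,"tz":-1.5,"wx":0,"wy":0,"wz":0},
    {"claw":-1,"tx":0.2,"ty":-0.1,"tz":-3,"wx":0,"wy":0,"wz":0}
  ]
}}

```text
clock: 14.3
tcp_pos: [0.7394, -0.1304, 0.2154]
orientation: [[0.484, 0.875, 0.002], [0.875, -0.484, -0.0], [0.001, 0.002, -1.0]]
force: [-3.6, 2.1, 11.7]
width: 0.0004
grasp_force: 5.0
```

Call:
{"fn": "step_arm", "kwargs": {
  "plan": [
    {"claw":-1,"tx":0.1,"ty":0,"tz":-1.5,"wx":0,"wy":0,"wz":0},
    {"claw":-1,"tx":0.1,"ty":0,"tz":-3,"wx":0,"wy":0,"wz":0}
  ]
}}

```text
clock: 14.47
tcp_pos: [0.7395, -0.1305, 0.2136]
orientation: [[0.484, 0.875, 0.003], [0.875, -0.484, -0.001], [0.001, 0.003, -1.0]]
force: [-4.5, 2.5, 15.3]
width: 0.0006
grasp_force: 6.5
```

The force is rising and motion is lagging the command, so the shoulder is bottoming at a ≈ 0.81, about where the 9 mm of proud height predicts. One more small step to confirm.

Call:
{"fn": "step_arm", "kwargs": {
  "plan": [
    {"claw":-1,"tx":0,"ty":0,"tz":-1.5,"wx":0,"wy":0,"wz":0},
    {"claw":-1,"tx":0,"ty":0,"tz":-3,"wx":0,"wy":0,"wz":0},
    {"claw":-1,"tx":0,"ty":0,"tz":-3,"wx":0,"wy":0,"wz":0}
  ]
}}

```text
clock: 14.72
tcp_pos: [0.7396, -0.1305, 0.212]
orientation: [[0.484, 0.875, 0.004], [0.875, -0.484, -0.001], [0.001, 0.004, -1.0]]
force: [-5.6, 2.6, 17.8]
width: 0.0004
grasp_force: 7.5
```

Call:
{"fn": "step_arm", "kwargs": {
  "plan": [
    {"claw":-1,"tx":0,"ty":0,"tz":-2,"wx":0,"wy":0,"wz":0},
    {"claw":-1,"tx":0,"ty":0,"tz":-4,"wx":0,"wy":0,"wz":0},
    {"claw":-1,"tx":0,"ty":0,"tz":-4,"wx":0,"wy":0,"wz":0}
  ]
}}

```text
clock: 14.97
tcp_pos: [0.7402, -0.1307, 0.2095]
orientation: [[0.484, 0.875, 0.007], [0.875, -0.484, -0.002], [0.002, 0.007, -1.0]]
force: [-6.5, 2.5, 22.0]
width: 0.0002
grasp_force: 9.0
```

The ball is firm at 22 N, three times the steady insertion force. I'll release it, let the lever up and move clear.

Call:
{"fn": "step_arm", "kwargs": {
  "plan": [
    {"claw":-1,"tx":0,"ty":0,"tz":12,"wx":0,"wy":0,"wz":0},
    {"claw":-1,"tx":-1,"ty":0.5,"tz":28,"wx":0,"wy":0,"wz":0},
    {"claw":-1,"tx":-3,"ty":1.5,"tz":44,"wx":0,"wy":0,"wz":0},
    {"claw":-1,"tx":-7,"ty":4,"tz":60,"wx":0,"wy":0,"wz":0},
    {"claw":-1,"tx":-12,"ty":7,"tz":75,"wx":0,"wy":0,"wz":0},
    {"claw":-1,"tx":-20,"ty":11,"tz":90,"wx":0,"wy":0,"wz":0},
    {"claw":-1,"tx":-30,"ty":17,"tz":106,"wx":0,"wy":0,"wz":0},
    {"claw":-1,"tx":-40,"ty":22,"tz":122,"wx":0,"wy":0,"wz":0},
    {"claw":-1,"tx":-46,"ty":25,"tz":140,"wx":0,"wy":0,"wz":0},
    {"claw":-1,"tx":-48,"ty":27,"tz":165,"wx":0,"wy":0,"wz":0}
  ]
}}

```text
clock: 15.8
tcp_pos: [0.6893, -0.1027, 0.3683]
orientation: [[0.483, 0.875, -0.003], [0.875, -0.483, 0.001], [-0.001, -0.003, -1.0]]
force: [0.8, -0.3, -0.7]
width: 0.0003
grasp_force: 0.0
```

Call:
{"fn": "step_arm", "kwargs": {
  "plan": [
    {"claw":-1,"tx":-10,"ty":-15,"tz":10,"wx":0,"wy":0,"wz":0},
    {"claw":-1,"tx":-30,"ty":-45,"tz":15,"wx":0,"wy":0,"wz":0},
    {"claw":-1,"tx":-50,"ty":-75,"tz":15,"wx":0,"wy":0,"wz":0},
    {"claw":-1,"tx":-70,"ty":-105,"tz":15,"wx":0,"wy":0,"wz":0},
    {"claw":-1,"tx":-85,"ty":-130,"tz":15,"wx":0,"wy":0,"wz":0},
    {"claw":-1,"tx":-95,"ty":-145,"tz":15,"wx":0,"wy":0,"wz":0},
    {"claw":-1,"tx":-95,"ty":-145,"tz":15,"wx":0,"wy":0,"wz":0},
    {"claw":-1,"tx":-95,"ty":-145,"tz":15,"wx":0,"wy":0,"wz":0}
  ]
}}

```text
clock: 16.47
tcp_pos: [0.5954, -0.2499, 0.3828]
orientation: [[0.486, 0.874, -0.0], [0.874, -0.486, 0.0], [0.0, -0.0, -1.0]]
force: [0.0, -0.6, -0.4]
width: 0.0004
grasp_force: 0.0
```

```bash
python3 - <<'E'
from wp import *
st=robot.get_state();print(st['clock'],st['tcp_pos'],st['force'])
s=snap('scene','s6'); o=cv2.imread('pics/s4.png')
r=lambda i:cv2.resize(i[160:260,265:365],None,fx=4,fy=4,interpolation=cv2.INTER_CUBIC)
f=cv2.resize(s['image'][120:220,265:365],None,fx=2,fy=2)
cv2.imwrite('pics/c6.png',np.vstack([np.hstack([r(o),r(s['image'])]),np.hstack([f,np.zeros((200,600,3),np.uint8)])]))
q=p.copy();q[3]=0
for h in(0,.009): q[4]=h; print(h,(proj(s,model(q,('hub',0)))[0]-[265,160])*4)
E
```

```text
16.4667 [ 0.59537146 -0.24986099  0.3828134 ] [ 0.04627338 -0.58620536 -0.36358964]
0 [162.29293186 225.23978781]
0.009 [161.90942449 215.959748  ]
```

View pics/c6.png

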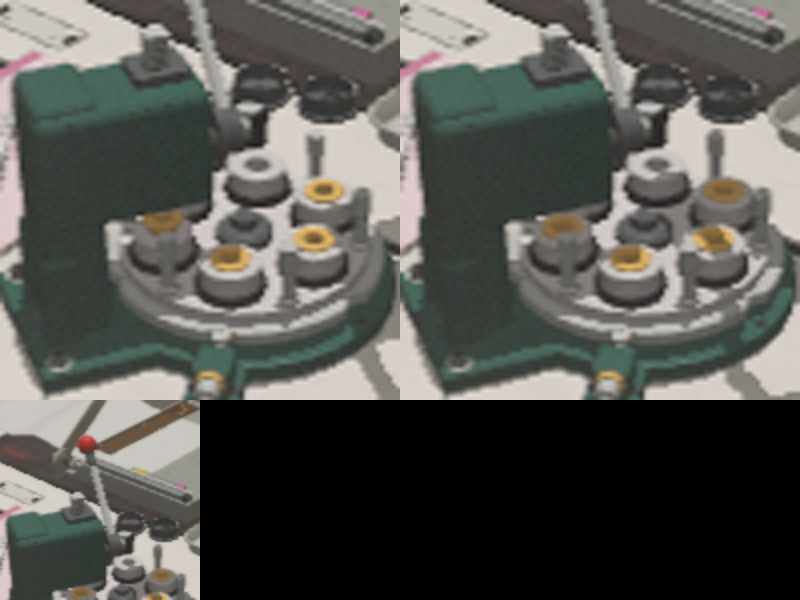

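Left is before, right is after. The bushing under the punch dropped from row 217 to row 226, where a home bushing is predicted (225). The dial hasn't moved, and the ball is back at its start position (308.5,142).

```bash
python3 -c "
from cell import robot
print(robot.job_done())"
```

```text
the job is handed in; nothing more can be done
None
```

The proud bushing's hub was clicked in under the punch and the bushing pressed home, with the ball firm at 22 N; the lever is back up, the other bench items were left alone, and the job was handed in at about 16.5 s.

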